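Roll a vial up the gutter and close the keeper

TASK

Push the red-capped vial that lies at the foot of the two-lane gutter up its own lane with the fingertips, until it drops over the crest into the seat at the top stop and cannot roll back. Then push the orange keeper bar round across that lane, fully over, so that it stands closed behind the vial, and move clear. Nothing is to be picked up, and the white-capped vial in the other lane and everything else on the bench stay where they are.

Things in the scene. Friction and masses are not known exactly. Their poses are not given: they have to be found in the camera images.
- ramp: Fixed two-lane gutter, white floor, blue walls, on a 222 x 150 x 6 mm aluminium plate. Origin: centre of the plate's underside, on the worktop. x points uphill (away from the robot, turned by up to 0.35 rad), y to its left, z up. Two lanes, each 56 mm wide, centre lines at y = +35 (left) and -35 mm (right), divided by a wall 14 mm wide; all walls stand 9 mm above the floor.
- foot_left (a point): Foot of the left lane's floor, at x = -100, y = +35, z = 14 mm in the ramp's frame. A lip 4 mm high and 6 mm thick stands here, on the downhill side. From here the floor, flat across, rises straight at 8 degrees to the crest.
- crest_left (a point): Crest of the left lane, at x = 70, y = +35, z = 38 mm in the ramp's frame. Beyond it the floor steps down 3.5 mm into a level seat (floor z = 34.4 mm) that ends at the upright stop, x = 94.5 mm, whose top is at z = 62 mm.
- foot_right (a point): Foot of the right lane's floor, at x = -100, y = -35, z = 14 mm in the ramp's frame. A lip 4 mm high and 6 mm thick stands here, on the downhill side. From here the floor, flat across, rises straight at 8 degrees to the crest.
- crest_right (a point): Crest of the right lane, at x = 70, y = -35, z = 38 mm in the ramp's frame. Beyond it the floor steps down 3.5 mm into a level seat (floor z = 34.4 mm) that ends at the upright stop, x = 94.5 mm, whose top is at z = 62 mm.
- seat_left (a point): Where the axis of a vial lies when it is seated in the left lane: at x = 81, y = +35, z = 48 mm in the ramp's frame (the vial has about 2 mm of play along x). Axes as the ramp.
- seat_right (a point): The same for the right lane: x = 81, y = -35, z = 48 mm in the ramp's frame.
- red_vial: Loose white plastic vial with red screw cap and blue band, 27 mm diameter, 51 mm long, about 18 g; lies on its side across one of the two lanes (either, drawn at random) against the foot lip, and rolls up and down the lane freely. Origin: centre of its base; z runs along its axis to the cap. If let go on the slope it rolls back. Push with the tips below its axis: pressed from above it jams.
- red_vial_center (a point): Middle of the red-capped vial, on its axis, halfway along its length; at the start 92 mm downhill of the ramp's origin and 29 mm above the worktop.
- white_vial: Loose vial with white cap, same size, lying in the same way at the foot of the other lane; to be left alone. Origin: centre of its base, z along its axis to the cap.
- white_vial_center (a point): Middle of the white-capped vial, on its axis.
- keeper (a joint): Orange bar on an upright pivot in the middle wall at x = 60, y = 0 mm of the ramp; turns level. 0 (start: within 0.05): parked, pointing downhill along that wall. +1.57 (end stop): closed across the left lane; -1.57 (end stop): across the right lane, just downhill of a seated vial. Stays where left (0.02 N m friction). 50 mm long from the pivot, 6 wide, 48 to 57 mm above the worktop.
- keeper_pin (a point): Top of the upright pin on the keeper bar, 42 mm from the pivot, 9 mm diameter, from the bar up to 78 mm above the worktop: push it sideways here.
- spare_vial_1: Standing vial, white cap, yellow band, 27 x 51 mm, beside the gutter on its left; bystander. Origin under its centre.
- spare_vial_2: Standing plain white vial, 27 x 51 mm, beside the gutter on its right; bystander. Origin under its centre.
- marker: Red and white marker, 135 mm long, lying to the right; bystander.
- timer: White timer 62 x 62 x 18 mm, lying to the right; bystander.
- tape_roll: Roll of yellow tape, 72 mm diameter, 18 mm high, lying to the left; bystander.

How it is judged:
By the outcome, as a careful person would: the job done as asked, in the order asked, and still so for the second after the job is handed in, with the robot touching nothing.
It also fails if it takes over 48 s, if anything falls off the work surface, if the arm or the gripper's body presses on something with over 40 N, if the wrist force passes 120 N, or if a joint passes its speed limit or range.

ROBOT

A 7-joint arm with a two-finger parallel gripper is mounted at the origin on a cart in front of the work surface, level with it; the furniture and walls round the work are solid. World frame = base frame: x ahead of the robot, y to its left, z up, the work surface at z = 0. Lengths are in m, angles in rad, forces in N, time in s.
With the tool pointing down it reaches from about 0.4 to 0.9 m from the base axis. Payload 5.6 kg.
Tool frame: the origin (TCP) lies midway between the tips of the shut fingers; the grasp point (between the pads) lies 19 mm behind it; z points along the fingers, y is the line along which they close (so a half turn about z gives the same grasp; the last joint's range is limited). The gripper opens to 92 mm and grips with 3 to 60 N. Pads are 20 mm wide; open, the fingers measure 128 mm over their backs; the gripper's body (75 mm by 189 mm) begins 69 mm behind the grasp point.
Start: joints at [-1.286, 0.468, -0.012, 1.603, 0.006, 1.071, -0.056], TCP at [0.209, 0.615, 0.215] pointing down, gripper open.
Joint ranges: [-2.53, 2.53], [-0.31, 2.02], [-1.57, 1.55], [0.28, 2.44], [-1.29, 4.43], [0.15, 1.84], [-2.92, 2.92]. Speed limits (rad/s): [2.57, 2.57, 3.14, 3.14, 3.14, 3.14, 3.14].

INTERFACE

Orientations are given as a 3x3 rotation matrix whose columns are the frame's x, y, z axes.
In Python, from station import env, effector, solver, viewer, workorder, search_frame, tip_of gives the robot as it stands. Calls block until the motion is done:
- env.reach(position, orientation): joint-space move of the TCP to a pose.
- env.movel(position, frame=None, rate=0.15): straight line of the TCP; frame=None keeps the orientation; rate is the mean speed in m/s.
- env.goto_joints(angles): joint-space move.
- effector.release() and effector.grasp(squeeze=None): open the fingers fully, or close them until they stop; squeeze is the grip in N (None keeps the last).
- env.pause(seconds).
- solver.inverse_kinematics(position, orientation): joint angles nearest the present ones, or None.
- env.sense(): the state.
- viewer.read_camera(name): name is "scene" or "top" or "wrist"; returns (picture, depth): 400x640x3 uint8, red, green, blue; 400x640 float32, m along the optical axis (not along the pixel's ray), 0 where there is no reading.
- viewer.camera_info(name): a dict with "intrinsics" (3x3 intrinsics, pixels), "eye" and "rotation" of the camera in the world; the wrist camera has in their place "T_tool_cam" (4x4, takes a point from camera to tool coordinates, whose origin is the TCP and whose axes are the flange's). Camera axes: x right, y up, looking along -z (the intrinsics and any distortion apply to the point x, -y, -z); pixel columns grow to the right and rows downward; lengths in m; the calibration is good to about 2 mm. A picture is of the moment at which its call begins: read the wrist's pose just before it. camera_info takes no time and is no camera call.
A pose or a line that the arm cannot do raises env.PlanningError and nothing moves.
- workorder.finish_job(): hands the job in; it is judged then, once.
Trained networks look in the newest picture that a camera, given by its name, has taken for a name from the list of things; names that differ only in an ending like _2 or _b are one class to them, and where a whole thing is asked for, a point or a joint stands for the part that bears it (a point fixed in the world has none). Each returns a list of dicts, best first, with "score" (0 to 1); they miss things now and then, are a little off and sometimes report something else, mostly with a low value. They report only what shows in the picture. A call takes as long as a camera call.
- search_frame(camera, name): "at" ([x, y, z] in m, in world coordinates, good to about 4 mm: the middle of the surface that is visible of it).
- tip_of(camera, name): "at" ([x, y, z] in m, in world coordinates, good to about 4 mm: a listed point, or the origin of a listed thing).
The state is a dict: "t": time; "joint_positions": joint angles; "joint_velocities": joint speeds; "tau": joint torques, N m; "ee_pos": TCP position; "tcp_rot": TCP orientation; "wrist_force": force on the tool from outside, world axes, zero at the start; "moment": the same for the moment, N m; "gripper_width": finger opening in m; "grasp_force": force on a finger pad.
Only numpy, scipy, OpenCV 4.12 (cv2) and the standard library are available. Lean on these libraries where they do the work, as an engineer would, in place of code of your own. Each camera call takes 0.05 s, during which the arm holds its last target. There are 200 camera calls.

## Working session

There is one attempt and no reset: what is moved stays moved. The work goes in short steps, each a Python script; the robot and the scene stay as the last script left them, time stands still between calls to the robot, and variables do not carry over. Pictures are saved under pics/ and viewed, at most 10 in all, crops included, and the job is handed in when it is done.

```bash
ls; mkdir -p pics
python3 - <<'E'
from station import env, effector, solver, viewer, workorder, search_frame, tip_of
import cv2,numpy as np
np.set_printoptions(precision=4,suppress=True)
for c in ("top","scene"):
    p,d=viewer.read_camera(c); cv2.imwrite(f"pics/{c}0.png",p[:,:,::-1])
    for n in ("ramp","foot_left","foot_right","crest_left","crest_right","seat_left","seat_right","red_vial_center","red_vial","white_vial_center","keeper_pin","keeper","spare_vial_1"):
        print(c,n,[(np.round(r["at"],4).tolist(),round(r["score"],2)) for r in tip_of(c,n)[:2]])
    i=viewer.camera_info(c);print(i)
s=env.sense();print(s["t"],s["tcp_rot"],s["ee_pos"])
E
```

```text
pics
top ramp [([0.5838, -0.0066, -0.0007], 0.62)]
top foot_left [([0.4959, 0.0465, 0.0148], 0.77), ([0.4771, -0.0217, 0.0175], 0.43)]
top foot_right [([0.4763, -0.0227, 0.0142], 0.74)]
top crest_left [([0.6566, 0.0011, 0.041], 0.74)]
top crest_right [([0.6361, -0.0573, 0.0436], 0.8)]
top seat_left [([0.6695, 0.0019, 0.0488], 0.97)]
top seat_right [([0.6531, -0.0686, 0.0442], 0.65)]
top red_vial_center [([0.4843, -0.019, 0.0326], 0.7)]
top red_vial [([0.4766, -0.0462, 0.0246], 0.71)]
top white_vial_center [([0.5039, 0.0378, 0.0342], 0.42)]
top keeper_pin [([0.5959, -0.0054, 0.0791], 0.37)]Traceback (most recent call last):
  File "<stdin>", line 7, in <module>
ValueError: it knows: crest_left, crest_right, foot_left, foot_right, keeper_pin, marker, ramp, red_vial, red_vial_center, seat_left, seat_right, spare_vial, tape_roll, timer, white_vial, white_vial_center
```

```bash
cat > h.py <<'E'
from station import env, effector, solver, viewer, workorder, search_frame, tip_of
import cv2,numpy as np
np.set_printoptions(precision=4,suppress=True)
P={"foot_left":(-100,35,14),"foot_right":(-100,-35,14),"crest_left":(70,35,38),"crest_right":(70,-35,38),"seat_left":(81,35,48),"seat_right":(81,-35,48)}
def fit(cams):
    A=[];B=[]
    for c in cams:
        viewer.read_camera(c)
        for n,q in P.items():
            r=tip_of(c,n)
            if r and r[0]["score"]>.5: A.append(np.array(q)/1e3);B.append(r[0]["at"])
    A=np.array(A);B=np.array(B)
    a=A[:,:2]-A[:,:2].mean(0);b=B[:,:2]-B[:,:2].mean(0)
    th=np.arctan2((a[:,0]*b[:,1]-a[:,1]*b[:,0]).sum(),(a*b).sum())
    R=np.array([[np.cos(th),-np.sin(th)],[np.sin(th),np.cos(th)]])
    t=B[:,:2].mean(0)-R@A[:,:2].mean(0)
    print("n",len(A),"th",th,"t",t,"res mm\n",np.c_[B[:,:2]-(A[:,:2]@R.T+t),B[:,2]-A[:,2]]*1e3)
    return th,R,t
E
python3 - <<'E'
from h import *
p,d=viewer.read_camera("scene"); cv2.imwrite("pics/scene0.png",p[:,:,::-1])
th,R,t=fit(["top","scene"])
for c in ("top","scene"):
    for n in ("red_vial_center","red_vial","white_vial_center","keeper_pin","spare_vial"):
        print(c,n,[((R.T@(np.array(r["at"])[:2]-t)).round(4),round(r["at"][2],3),round(r["score"],2)) for r in tip_of(c,n)[:3]])
s=env.sense();print(s["t"],s["tcp_rot"],s["ee_pos"])
E
```

```text
n 11 th -0.24363751520924548 t [ 0.5815 -0.0123] res mm
 [[ 1.5061 -2.0118 -0.3   ]
 [ 0.4404 -1.6346  3.7   ]
 [-4.8732  5.7981  1.6   ]
 [-3.2348 -2.5811  1.5   ]
 [ 6.5516 -2.5484 -0.9   ]
 [-2.9803  0.8555  0.8   ]
 [-1.6939  2.4882  0.9   ]
 [ 2.7404  0.5654 -1.4   ]
 [ 0.0268 -5.0019 -1.5   ]
 [ 1.7652  2.9189 -0.7   ]
 [-0.2484  1.1516  1.9   ]]
top red_vial_center [(array([-0.0924, -0.0339]), 0.036, 0.65), (array([-0.0981, -0.037 ]), 0.016, 0.59), (array([0.0704, 0.0348]), 0.039, 0.23)]
top red_vial [(array([0.0795, 0.0346]), 0.05, 0.65), (array([-0.0955, -0.0577]), 0.024, 0.52)]
top white_vial_center [(array([-0.088 ,  0.0341]), 0.032, 0.6)]
top keeper_pin [(array([0.0151, 0.0076]), 0.078, 0.48)]
top spare_vial [(array([ 0.0638, -0.127 ]), 0.004, 0.54), (array([0.0548, 0.14  ]), -0.0, 0.49), (array([-0.0965,  0.0379]), 0.014, 0.35)]
scene red_vial_center [(array([-0.0921, -0.0348]), 0.028, 0.69)]
scene red_vial [(array([-0.0935, -0.0639]), 0.028, 0.68)]
scene white_vial_center [(array([-0.1036, -0.0349]), 0.013, 0.62), (array([-0.0945,  0.0412]), 0.029, 0.58), (array([ 0.0175, -0.0008]), 0.077, 0.25)]
scene keeper_pin [(array([0.0187, 0.0027]), 0.079, 0.53)]
scene spare_vial [(array([0.0563, 0.1364]), -0.003, 0.71), (array([ 0.0637, -0.1306]), -0.006, 0.56)]
1.85 [[-0.9467  0.3221  0.0001]
 [ 0.3221  0.9467  0.    ]
 [-0.      0.     -1.    ]] [0.2093 0.6154 0.2146]
```

View pics/top0.png

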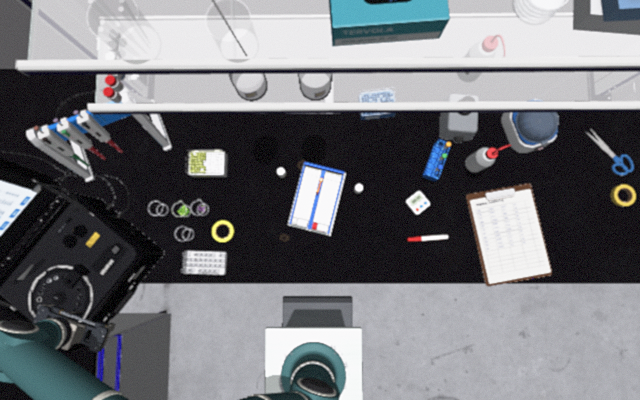

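View pics/scene0.png

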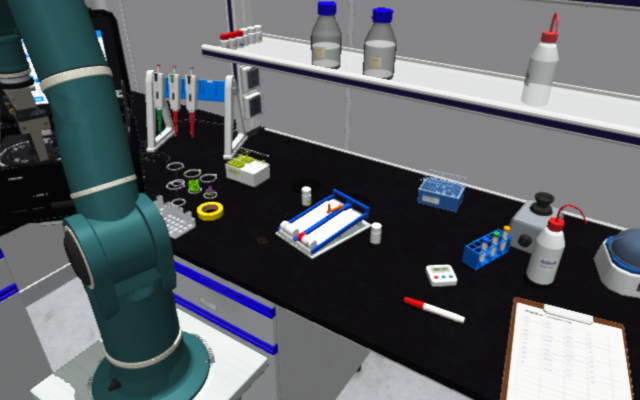

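Red vial is in the right lane (top view: cap near pixel (320,228); scene: near (300,237)); keeper is parked. Next I'll check the IK and move to a hover above the foot for one close look.

```bash
cat >> h.py <<'E'
from scipy.spatial.transform import Rotation as Ro
def frame(yaw,tilt,flip=False):
    # push direction = yaw (world), tip leaning forward by tilt; tool y across
    c,s=np.cos(yaw),np.sin(yaw); u=np.array([c,s,0])
    z=np.array([np.sin(tilt)*c,np.sin(tilt)*s,-np.cos(tilt)])
    y=np.array([-s,c,0])*(-1 if flip else 1)   # across
    return np.c_[np.cross(y,z),y,z]
def W(R,t,x,y,z): return np.r_[R@np.array([x,y])/1e3+t,z/1e3]
E
python3 - <<'E'
from h import *
th=-.2436;R=np.array([[np.cos(th),-np.sin(th)],[np.sin(th),np.cos(th)]]);t=np.array([.5815,-.0123])
for f in (0,1):
  for tl in (0,10,15,20):
    F=frame(th,np.radians(tl),f)
    for q in ((-135,-35,100),(-125,-35,21),(60,-35,43)):
        print(f,tl,q,solver.inverse_kinematics(W(R,t,*q),F))
  F=frame(th-np.pi/4,0,f)
  for q in ((5,25,100),(50,-32,62)): print("k",f,q,solver.inverse_kinematics(W(R,t,*q),F))
  print("look",solver.inverse_kinematics(W(R,t,-60,-20,250),frame(th,0,f)))
print(viewer.camera_info("wrist"))
E
```

```text
0 0 (-135, -35, 100) [-0.3975  0.3054  0.4084  2.209  -0.1959  0.6603  1.4766]
0 0 (-125, -35, 21) [-0.243   0.4731  0.2429  2.2119 -0.2394  0.4803  1.5144]
0 0 (60, -35, 43) [-0.1887  0.6631  0.3181  1.7692 -0.2849  0.7546  1.6026]
0 10 (-135, -35, 100) [-0.4247  0.2264  0.3771  2.3315 -0.0721  0.4334  1.3268]
0 10 (-125, -35, 21) [-0.2211  0.4206  0.164   2.334  -0.0536  0.2264  1.3017]
0 10 (60, -35, 43) [-0.1873  0.5924  0.273   1.9123 -0.2421  0.4944  1.5593]
0 15 (-135, -35, 100) [-0.3853  0.1956  0.2998  2.3892  0.0937  0.3195  1.1439]
0 15 (-125, -35, 21) [ 0.113   0.4234 -0.2434  2.3734  1.0571  0.2138  0.206 ]
0 15 (60, -35, 43) [-0.1587  0.5639  0.2161  1.9788 -0.1574  0.3577  1.4777]
0 20 (-135, -35, 100) [-0.1312  0.1805 -0.0107  2.4337  0.58    0.2402  0.6406]
0 20 (-125, -35, 21) None
0 20 (60, -35, 43) [-0.1061  0.5429  0.1314  2.0412  0.0748  0.2229  1.252 ]
k 0 (5, 25, 100) [-0.4206  0.5379  0.4553  1.8602 -0.3149  0.8147  0.739 ]
k 0 (50, -32, 62) [-0.2952  0.6421  0.4517  1.7945 -0.3764  0.7912  0.8882]
look [-0.5231  0.2161  0.5729  1.9131 -0.1344  1.05    1.4335
[... 733 characters left out ...]
1312  0.1805 -0.0107  2.4337  0.58    0.2402 -2.501 ]
1 20 (-125, -35, 21) None
1 20 (60, -35, 43) [-0.2177  0.5519  0.2706  2.0485 -0.2487  0.2242 -1.5909]
k 1 (5, 25, 100) [-0.9247  0.9835  1.338   1.8886 -1.0484  1.2073 -1.8047]
k 1 (50, -32, 62) [-0.7736  1.1106  1.3329  1.8231 -1.1619  1.25   -1.6733]
look [-0.7818  0.2603  0.8957  1.926  -0.2321  1.0623 -1.6027]
{'intrinsics': array([[328.2737,   0.    , 324.3916],
       [  0.    , 328.2737, 201.2466],
       [  0.    ,   0.    ,   1.    ]]), 'T_tool_cam': array([[-0.0006,  0.9584,  0.2854,  0.0802],
       [ 1.    ,  0.0007, -0.0005,  0.0001],
       [-0.0007,  0.2854, -0.9584, -0.1698],
       [ 0.    ,  0.    ,  0.    ,  1.    ]])}
```

Run:
```python
from h import *
th=-.2436;R=np.array([[np.cos(th),-np.sin(th)],[np.sin(th),np.cos(th)]]);t=np.array([.5815,-.0123])
env.reach(W(R,t,-60,-10,200),frame(th,0)); effector.grasp(5)
p,d=viewer.read_camera("wrist"); cv2.imwrite("pics/w1.png",p[:,:,::-1])
th,R,t=fit(["wrist"])
for n in ("red_vial_center","red_vial","keeper_pin"):
    print(n,[((R.T@(np.array(r["at"])[:2]-t)).round(4),round(r["at"][2],3),round(r["score"],2)) for r in tip_of("wrist",n)[:3]])
s=env.sense();print(s["t"],s["ee_pos"],s["gripper_width"],s["wrist_force"])
```

```text
n 3 th -0.2535392231361928 t [ 0.5819 -0.012 ] res mm
 [[-0.731  -1.3012 -2.9   ]
 [-2.0728  1.061   3.3   ]
 [ 2.8038  0.2402  1.5   ]]
red_vial_center [(array([-0.0944, -0.0397]), 0.032, 0.91)]
red_vial [(array([-0.0903, -0.0597]), 0.031, 0.82)]
keeper_pin []
6.2167 [ 0.5209 -0.0075  0.2   ] 0.00048169955205319936 [ 0.2101  0.4132 -0.2198]
```

View pics/w1.png

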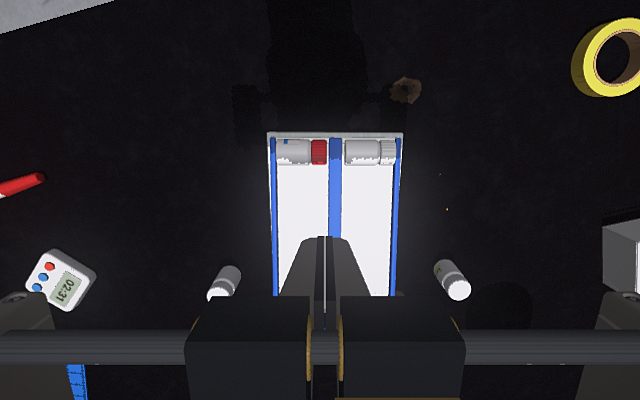

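The wrist view (image up = downhill) shows the red-capped vial at about (305,152) in the right lane, the white-capped one at (370,152), and the middle wall at columns 329–341. I'll use that wall to refine lane direction.

Run:
```python
from h import *
s=env.sense(); p,d=viewer.read_camera("wrist")
i=viewer.camera_info("wrist");K=i["intrinsics"];T=i["T_tool_cam"]
Tw=np.eye(4);Tw[:3,:3]=s["tcp_rot"];Tw[:3,3]=s["ee_pos"]
def world(m):
    v,u=np.nonzero(m);z=d[v,u];ok=z>0;u,v,z=u[ok],v[ok],z[ok]
    c=np.c_[(u-K[0,2])/K[0,0]*z,-(v-K[1,2])/K[1,1]*z,-z,np.ones(len(z))]
    return (Tw@T@c.T).T[:,:3]
q=p.astype(int);blue=(q[:,:,2]-q[:,:,0]>70)
th=-.246;R=np.array([[np.cos(th),-np.sin(th)],[np.sin(th),np.cos(th)]]);t=np.array([.5817,-.0122])
def show(n,c0,c1,r0,r1,mask):
    m=np.zeros_like(mask);m[r0:r1,c0:c1]=mask[r0:r1,c0:c1];X=world(m);L=(X[:,:2]-t)@R
    k=np.polyfit(L[:,0],L[:,1],1);print(n,len(X),"slope",k,"x",np.percentile(L[:,0],[1,99]),"y",np.percentile(L[:,1],[2,50,98]),"z",np.percentile(X[:,2],[2,50,98]))
show("mid",322,350,142,230,blue);show("R",262,280,142,285,blue);show("L",390,408,142,285,blue)
red=(q[:,:,0]-q[:,:,1]>80);show("cap",300,330,135,170,red)
white=(q.min(2)>150);show("redvialbody",280,310,141,164,white);show("front",270,400,130,137,q.min(2)>90)
```

```text
mid 1070 slope [0.0019 0.001 ] x [-0.1016 -0.0097] y [-0.0052  0.0011  0.0071] z [0.0224 0.0288 0.0356]
R 720 slope [-0.0014 -0.065 ] x [-0.1006  0.0521] y [-0.0677 -0.065  -0.0624] z [0.0227 0.033  0.044 ]
L 703 slope [-0.0047  0.0666] x [-0.1008  0.0514] y [0.064  0.0667 0.0694] z [0.0226 0.0333 0.0441]
cap 301 slope [ 0.0257 -0.0135] x [-0.1047 -0.0805] y [-0.0226 -0.0156 -0.0095] z [0.0311 0.0396 0.0423]
redvialbody 576 slope [-0.1684 -0.0564] x [-0.104 -0.082] y [-0.0545 -0.0406 -0.0262] z [0.0356 0.0408 0.0429]
front 572 slope [3.3973 0.3646] x [-0.1105 -0.1062] y [-0.0673 -0.0067  0.0686] z [0.0032 0.0056 0.0073]
```

```bash
cat >> h.py <<'E'
TH=-.246;R=np.array([[np.cos(TH),-np.sin(TH)],[np.sin(TH),np.cos(TH)]]);t=np.array([.5817,-.0122])+R@np.array([0,.001])
def loc(s): return np.r_[R.T@(s["ee_pos"][:2]-t),s["ee_pos"][2]]*1e3
def floc(s): f=s["wrist_force"]; return np.r_[R.T@f[:2],f[2]]
E
python3 - <<'E'
from h import *
F=frame(TH,np.radians(10))
env.reach(W(R,t,-132,-35,80),F)
def go(x,z,r=.06):
    env.movel(W(R,t,x,-35,z),F,rate=r); s=env.sense(); print(round(s["t"],2),loc(s).round(1),floc(s).round(1)); return s
go(-132,21.5,.1)
zl=lambda x:21.5+(x+118)*20/178
for x in (-118,-70,0,40,50): go(x,zl(x))
for x in (53,55,56,57,58):
    s=go(x,zl(x),.02)
    if floc(s)[0]<-6: break
p,d=viewer.read_camera("wrist"); cv2.imwrite("pics/w2.png",p[:,:,::-1])
p,d=viewer.read_camera("scene"); cv2.imwrite("pics/s2.png",cv2.resize(p[170:280,250:410,::-1],None,fx=4,fy=4))
print(R.T@(np.array(tip_of("scene","red_vial_center")[0]["at"])[:2]-t),tip_of("scene","red_vial_center"))
E
```

```text
7.63 [-131.1  -35.    21.9] [-0.3 -0.4  1.1]
8.02 [-117.3  -34.9   21.8] [-0.  -0.2  0. ]
8.97 [-70.5 -35.1  26.7] [-0.4  0.2 -0.3]
10.3 [ -0.5 -35.   34.6] [-0.3  0.5 -0.3]
11.12 [ 39.5 -35.1  39. ] [0.6 0.4 0.5]
11.44 [ 50.5 -35.   40.5] [-0.2  0.3  0.3]
11.74 [ 53.1 -35.   40.7] [ 0.   0.3 -0.8]
11.99 [ 55.1 -35.   41. ] [0.2 0.1 0.3]
12.24 [ 56.1 -35.   41.1] [1.  0.4 0.4]
12.49 [ 57.1 -35.   41.2] [ 0.6 -0.2 -0.1]
12.74 [ 58.  -34.9  41.2] [-0.9  0.9  0.2]
[ 0.0792 -0.0389] [{'at': [0.6493, -0.0682, 0.0475], 'score': 0.65}]
```

View pics/s2.png

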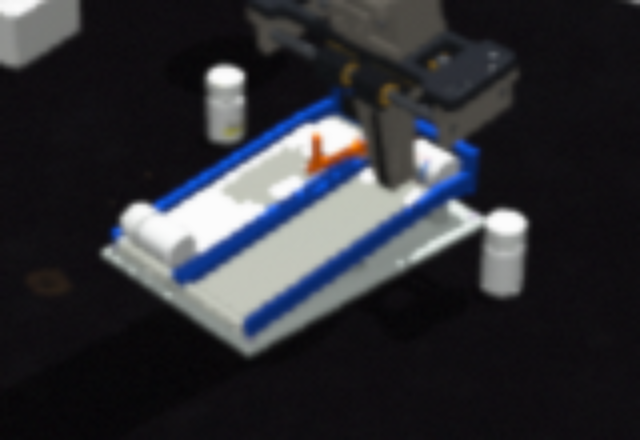

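The vial is seated: the network puts it at ramp x≈79 mm, z≈47.5 mm, and the crop shows it at the stop around (435,165), with the pin at (316,150). I'll back off, check that it stays, then swing the keeper.

Run:
```python
from h import *
F=frame(TH,np.radians(10))
env.movel(W(R,t,40,-35,41),F,rate=.06); env.movel(W(R,t,20,-35,110),F,rate=.15)
r=tip_of("scene","red_vial_center") if viewer.read_camera("scene") else 0
v=[(R.T@(np.array(a["at"])[:2]-t),a["at"][2],a["score"]) for a in r]; print(v)
G=frame(TH-np.pi/4,0); n=np.array([1,-1])/2**.5; m=np.array([1,1])/2**.5
def go(th,back=0,z=66,r=.06,ex=0):
    pin=np.array([60-42*np.cos(th)+ex,-42*np.sin(th)])
    env.movel(W(R,t,*(pin-(14.5+back)*n-6*m),z),G,rate=r); s=env.sense()
    print(round(s["t"],2),loc(s).round(1),floc(s).round(1)); return s
if v and abs(v[0][0][0]-.081)<.012:
    pin=np.array([18,0]); env.reach(W(R,t,*(pin-27*n-6*m),110),G)
    go(0,12.5); go(0)
    for a in np.radians(range(10,91,10)):
        s=go(a)
        if np.linalg.norm(floc(s))>12: print("force");break
    else:
        for ex in (1,2,3,4):
            s=go(np.pi/2,ex=ex,r=.02)
            if np.linalg.norm(floc(s))>6: break
p,d=viewer.read_camera("scene"); cv2.imwrite("pics/s3.png",cv2.resize(p[170:280,250:410,::-1],None,fx=4,fy=4))
```

```text
[(array([ 0.08  , -0.0368]), 0.0504, 0.46)]
15.72 [-5.  14.8 66.2] [ 0.7 -0.6  0.4]
16.08 [ 4.   5.3 66.2] [ 0.  -0.1 -0.1]
16.36 [ 4.4 -2.  66.1] [ 1.2 -0.3 -0.1]
16.63 [ 6.3 -9.1 66.1] [ 0.2 -0.2 -1.1]
16.91 [  9.5 -15.7  66. ] [ 0.  -0.7 -1. ]
17.18 [ 13.8 -21.6  66. ] [ 0.   0.8 -0.1]
17.46 [ 19.1 -26.6  66.1] [-1.3  0.  -0.9]
17.73 [ 25.1 -30.8  66.1] [-0.   0.1  0.1]
18.01 [ 31.7 -33.8  66.1] [-0.  -0.2  0.1]
18.28 [ 38.8 -35.5  66. ] [ 0.  -0.2  0. ]
18.56 [ 45.9 -36.   65.9] [-0.2 -0.3  0.2]
18.81 [ 46.2 -36.   65.9] [-1.4  0.1  0.6]
19.06 [ 46.5 -36.   65.8] [-4.8  0.6  2.1]
19.31 [ 46.9 -35.6  65.6] [-5.7  0.2  2.5]
```

View pics/s3.png

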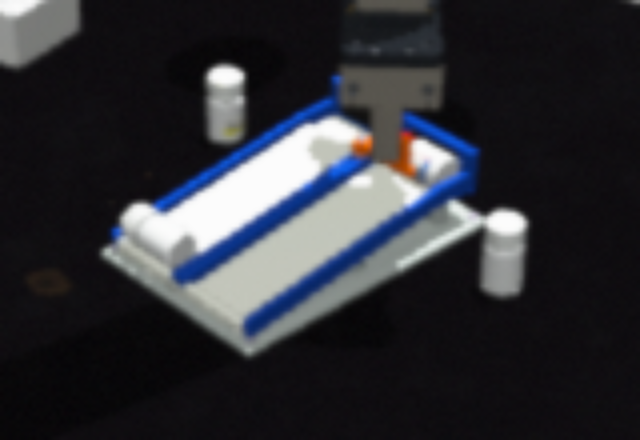

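The bar now lies across the right lane (pin near (407,160)), and the force rise at x≈46.5 shows it is on its end stop. I'll retreat and check from above.

Run:
```python
from h import *
G=frame(TH-np.pi/4,0)
env.movel(W(R,t,25,-36,67),G,rate=.08); env.movel(W(R,t,10,-36,150),G,rate=.2)
env.reach(W(R,t,-40,0,260),frame(TH,0))
env.reach(W(R,t,-60,150,260),frame(TH,0))
p,d=viewer.read_camera("wrist"); cv2.imwrite("pics/w4.png",p[:,:,::-1])
p,d=viewer.read_camera("scene"); cv2.imwrite("pics/s4.png",cv2.resize(p[170:280,250:410,::-1],None,fx=5,fy=5,interpolation=cv2.INTER_CUBIC))
for c in ("scene","wrist"):
  for n in ("red_vial_center","keeper_pin","white_vial_center"):
    print(c,n,[(R.T@(np.array(a["at"])[:2]-t)*1e3,a["at"][2],a["score"]) for a in tip_of(c,n)[:2]])
print(env.sense()["t"])
```

```text
scene red_vial_center [(array([ 80.4842, -35.3336]), 0.0501, 0.65)]
scene keeper_pin [(array([ 60.8722, -44.279 ]), 0.0772, 0.45)]
scene white_vial_center [(array([-96.9077,  37.1489]), 0.0294, 0.52)]
wrist red_vial_center [(array([ 77.7739, -41.3755]), 0.0491, 0.85)]
wrist keeper_pin [(array([ 58.5679, -44.1358]), 0.0765, 0.9)]
wrist white_vial_center [(array([-91.4734,  35.6265]), 0.0294, 0.66), (array([79.5867, 35.9952]), 0.0428, 0.21)]
22.0
```

View pics/s4.png

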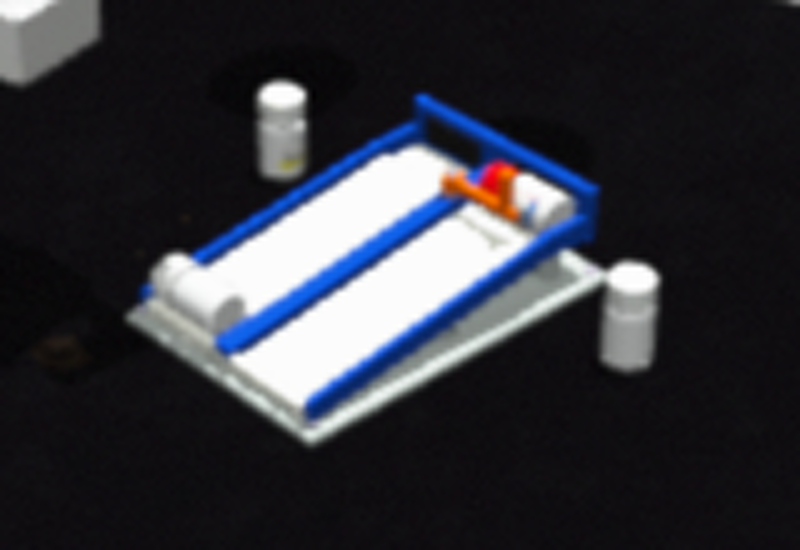

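View pics/w4.png

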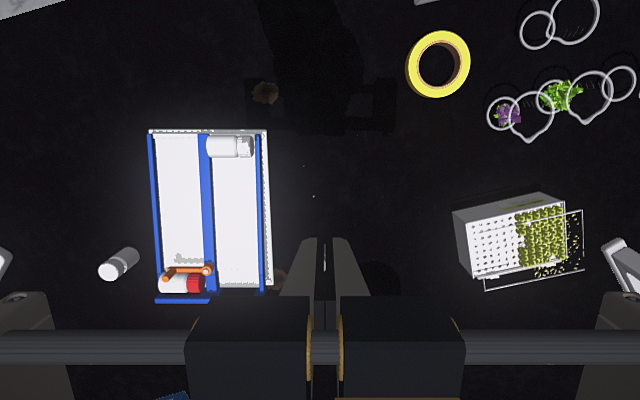

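Both views show the vial in the seat (wrist view (182,284)), the bar square across its lane at (188,270), and the white-capped vial and the spares where they were.

```bash
python3 -c "
from station import workorder
print(workorder.finish_job())"
```

```text
the job is handed in; nothing more can be done
None
```

I pushed the red-capped vial up the right lane into its seat, swung the keeper bar to its end stop behind it, moved the arm clear, and handed the job in at about 22 s; the pictures show the white-capped vial and both spare vials still in place, but no verdict came back.

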